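# Hold the battery lock open with the key

### The arm

A 7-joint arm with a two-finger parallel gripper is mounted at the origin on a cart in front of the work surface, level with it; the furniture and walls round the work are solid. World frame = base frame: x ahead of the robot, y to its left, z up, the work surface at z = 0. Lengths are in m, angles in degrees, forces in N, time in s.
With the tool pointing down it reaches from about 0.4 to 0.85 m from the base axis. Payload 4.4 kg.
Tool frame: the origin (TCP) lies at the very end of the fingers, on their centre line; the grasp point (between the pads) lies 19 mm behind it; z points along the fingers, y is the line along which they close (so a half turn about z gives the same grasp; the last joint's range is limited). The gripper opens to 94 mm and grips with 3 to 60 N. Pads are 16 mm wide; open, the fingers measure 119 mm over their backs; the gripper's body (75 mm by 177 mm) begins 78 mm behind the grasp point.
Start: joints at [-72.067, 36.005, 2.206, 86.941, -1.547, 57.084, -1.146], TCP at [0.24, 0.604, 0.205] pointing down, gripper open.
Joint ranges: [-175.42, 175.42], [-21.48, 121.26], [-71.46, 75.88], [10.55, 141.38], [-63.04, 243.04], [13.31, 113.54], [-168.57, 168.57]. Speed limits (degrees/s): [147.25, 147.25, 180, 180, 180, 180, 180].

### API

Orientations are given as [roll, pitch, yaw] about the fixed x, y, z axes, in that order (R = Rz(yaw) Ry(pitch) Rx(roll)).
In Python, from station import get_obs, snapshot, hand_in gives the robot as it stands.
- The arm moves only by the tool drive_tool, never from a script. Its argument "rows" is a list that holds one entry, the list of rows, each a list of 7 numbers: the shift along the tool's x, y, z in units of 40 mm (1.0 is 40 mm), then the turn, a rotation vector about the tool's x, y, z in rad, then the opening, from 0 (shut) to 1 (fully open). In form: [[[tx, ty, tz, ax, ay, az, claw], ...]]. A call has 1 to 10 rows; each row shifts and turns the commanded pose from where the row before left it, along the tool's axes as they then stand; what a row does not reach is not made up. A row lasts 1/10 s, in which the tool goes at most 50 mm and 8.59 degrees, less where a joint would pass 70% of its speed; a pose out of reach is approached as far as the arm can. A call is refused whole if a number of a shift passes 1 or a number of a turn 0.15, either way. A call with a gripper value outside its range is refused whole. The fingers move at their own pace and stop on an object; "squeeze" is the grip in N (left out, the last holds). Time passes only in rows, so rows that do not move let the fingers close. It gives the time, the measured TCP pose, the force, the opening and the grip force at its end, in the units of the state.
- get_obs(): the state, without advancing time (a new reading comes with each control period).
- snapshot(name): name is "side" or "top"; returns a dict with "pixels" (480x640x3 uint8, blue, green, red), "vfov" (degrees; the focal length in pixels is half the picture's height over the tangent of half this angle, whatever the lens; pixels are square), "cx", "cy" (the principal point, pixels), "view" (4x4, takes a point from world to camera coordinates). Camera axes: x right, y down, z forward; pixel columns grow to the right and rows downward; lengths in m; the calibration is good to about 2 mm. A picture is of the moment at which its call begins. There is no depth.
- hand_in(): hands the job in; it is judged then, once.
The state is a dict: "clock": time; "q": joint angles; "qd": joint speeds; "tau": joint torques, N m; "ee_pos": TCP position; "orientation": TCP orientation; "force": force on the tool from outside, world axes, zero at the start; "moment": the same for the moment, N m; "width": finger opening in m; "grip_force": force on a finger pad.
Only numpy, scipy, OpenCV 4.12 (cv2) and the standard library are available. Lean on these libraries where they do the work, as an engineer would, in place of code of your own. Each camera call takes 0.05 s, during which the arm holds its last target. There are 200 camera calls.

### The job

Only one bay of the battery dock has a battery pack in it; the other is closed with a flat yellow cover. Take the red-headed key out of its wooden block, push it fully home in the keyhole in front of the pack's bay (the pins are sticky, so it stops a few millimetres in: wiggle it left and right under a light push until it drops), then turn it a quarter turn clockwise to its stop and finish there, still gripping the key and holding it turned against its spring so that I can lift the pack out. Keep the key out of the other keyhole and do not move the pack or the things lying round about.

Things in the scene. Friction and masses are not known exactly. Their poses are not given: they have to be found in the camera images.
- dock: Two-bay battery dock, 250 mm wide (its y), fixed to the bench: a grey key strip with the two keyholes along its front (its x from -81 to -19 mm, 46 mm high), the two black bays behind it (x up to 86 mm, rims 30 to 34 mm high). Origin: on the bench, under the middle of the width; x points away from the front, y to its left, z up.
- lock_left_mouth (a point): Centre of the left (dock +y) keyhole, at the top of its steel plate, 50 mm above the bench, at dock (-50, +60) mm. The plate is 4 mm thick; its bow-tie hole, 23.6 mm long along dock x, takes the blade along dock x with 1 to 1.5 mm to spare each side and lets it rock 0.4 rad either way. A brass guide ring round it, 42 mm across, 6 mm high, flares from 25 to 36 mm inner width.
- lock_right_mouth (a point): Same for the right keyhole, at dock (-50, -60) mm.
- lock_left_seat (a point): Floor of the left keyhole, 19 mm straight below its mouth: the key's tip is here when the key is fully home. Only then is the blade below the plate and free to turn. The turning barrel under the plate has a slot of 22 x 8 mm that begins 5 mm below the mouth.
- lock_right_seat (a point): Same for the right keyhole.
- lock_left (a joint): Turn of the left barrel, rad: 0 = slot along dock x, grows clockwise seen from above, stops at -0.4 and 1.57. Starts stuck (friction 0.04 N m) at 0.16 to 0.34, so the key stops about 5 mm down until it is rocked to the slot's angle under a push of some 5 N. A spring (0.1 N m per rad) turns it back to about 0.4 if the turned key is let go.
- lock_right (a joint): Same for the right barrel, but it starts stuck the other way, at -0.34 to -0.16.
- pack: Battery pack, black with an orange band and grey top, 74 x 88 x 66 mm, 0.6 kg, standing loose in one bay of the dock. Origin: centre of its underside, 16 mm above the bench, 80 mm behind the keyhole of its bay (dock +x).
- cover: Flat yellow cover, 84 x 100 x 13 mm, fixed in the empty bay. Origin: centre of its underside, 80 mm behind the keyhole of that bay.
- key: Key, 68 mm tall, 60 g, upright in the block. Origin: centre of its tip (lowest point); z up to the head, x along the blade's width. Upward: blade 20 (x) x 6 (y) mm, 12 high, narrowed to 18 x 5.2 in the lowest 3 mm; 7 mm shank; flange 18 mm across at 30 to 34 mm; red head 40 (x) x 10 mm (y) from 34 to 68 mm, to be gripped across its thickness. It works either way round.
- key_head (a point): Centre of the key's red head, 51 mm above the tip.
- keeper: Wooden key block, 54 x 54 x 40 mm, fixed to the bench. Origin: centre of its underside. The key stands in its slot, 30 mm deep (tip 10 mm above the bench), flange resting on its top, and pulls out straight up.
- pruners: Red pruning shears, 190 mm long, lying on the bench; leave alone.
- tape_measure: Yellow tape measure, 78 mm long, 64 mm high; leave alone.
- oil_bottle: Green oil bottle with a red cap, 125 mm high; leave alone.
Things that resemble listed ones, but are neither listed nor needed, are in the scene too. What is shaped like the key but white is not meant.

How it is judged:
By the outcome, as a careful person would: the job done as asked, in the order asked, and still so for the second after the job is handed in, while the arm keeps its last pose, push and grip.
It also fails if it takes over 48 s, if anything falls off the work surface, if the arm or the gripper's body presses on something with over 40 N, if the wrist force passes 120 N, or if a joint passes its speed limit or range.

## Working session

There is one attempt and no reset: what is moved stays moved. The work goes in short steps, Python scripts to look and compute and a tool call to move; the robot and the scene stay as the last step left them, time stands still between calls to the robot, and variables do not carry over. Pictures are saved under pics/ and viewed, at most 10 in all, crops included, and the job is handed in when it is done.

Besides the shell and the picture viewer there is one more tool, called after "Emit:" as name([rows], argument=value, ...), one row to a line, values as JSON. drive_tool: Moves the arm, as the interface text tells. Its arguments: {"type":"object","properties":{"rows":{"type":"array","items":{"type":"array","items":{"type":"array","items":{"type":"number"}}}},"squeeze":{"type":"number"}},"required":["rows"]}

```bash
mkdir -p pics; cat > h.py <<'E'
import numpy as np, cv2
from station import get_obs, snapshot
def cam(s):
    f=240/np.tan(np.radians(s["vfov"])/2); return f,s["cx"],s["cy"],np.array(s["view"])
def ray(s,u,v):
    f,cx,cy,V=cam(s); R=V[:3,:3];t=V[:3,3]
    d=R.T@np.array([(u-cx)/f,(v-cy)/f,1]); return -R.T@t,d/np.linalg.norm(d)
def onz(s,u,v,z):
    o,d=ray(s,u,v); return o+d*(z-o[2])/d[2]
def tri(a,b):
    (o,d),(p,e)=a,b
    k=np.linalg.lstsq(np.c_[d,-e],p-o,rcond=None)[0]
    A=o+k[0]*d;B=p+k[1]*e; return (A+B)/2,np.linalg.norm(A-B)
def proj(s,P):
    f,cx,cy,V=cam(s); c=V[:3,:3]@np.asarray(P)+V[:3,3]; return c[0]/c[2]*f+cx,c[1]/c[2]*f+cy
E
python3 - <<'E'
from h import *
import pickle
for n in("side","top"):
    s=snapshot(n); pickle.dump(s,open(n+"0.pkl","wb")); cv2.imwrite(f"pics/{n}0.png",s["pixels"])
    f,cx,cy,V=cam(s); print(n,s["vfov"],cx,cy,f,-V[:3,:3].T@V[:3,3]);print(V.round(3))
print({k:np.round(v,3) for k,v in get_obs().items()})
E
```

```text
side 53.50853543400997 323.15498891254236 243.24698458888494 476.06304693651134 [0.59799373 0.87414588 0.68956113]
[[-1.    -0.014  0.02   0.597]
 [-0.024  0.58  -0.814  0.069]
 [ 0.    -0.814 -0.58   1.112]
 [ 0.     0.     0.     1.   ]]
top 43.59629030347054 315.16689682201655 235.20037848652512 600.0991478153595 [ 0.32867592 -0.00302951  1.41729597]
[[ 0.026 -0.999  0.019 -0.039]
 [-0.982 -0.029 -0.186  0.586]
 [ 0.186 -0.014 -0.982  1.331]
 [ 0.     0.     0.     1.   ]]
{'clock': np.float64(0.1), 'q': array([-72.068,  36.052,   2.2  ,  86.99 ,  -1.548,  57.085,  -1.145]), 'qd': array([-0.063, -0.021, -0.01 , -0.033,  0.125,  0.062, -0.053]), 'tau': array([ 2.0000e-03, -5.5078e+01,  1.1470e+00, -1.8711e+01, -5.2000e-02,
        1.9000e-02,  0.0000e+00]), 'ee_pos': array([0.24 , 0.603, 0.205]), 'orientation': array([-1.79904e+02, -2.00000e-03,  1.58300e+02]), 'force': array([ 0.847, -0.977, -0.483]), 'moment': array([-0.022, -0.022,  0.026]), 'grip_force': np.float64(0.0), 'width': np.float64(0.094)}
```

View pics/side0.png

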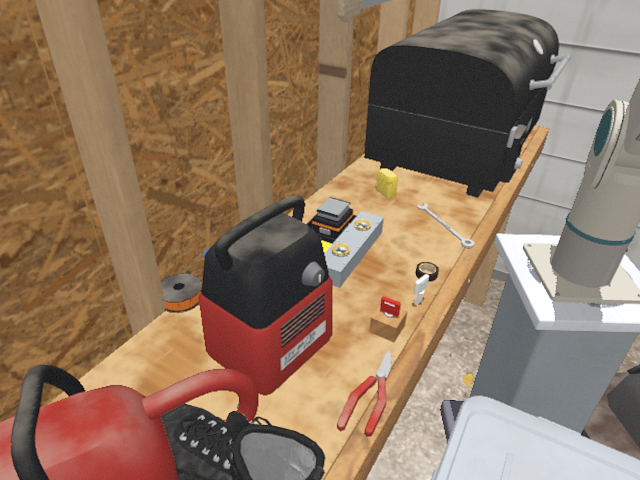

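View pics/top0.png

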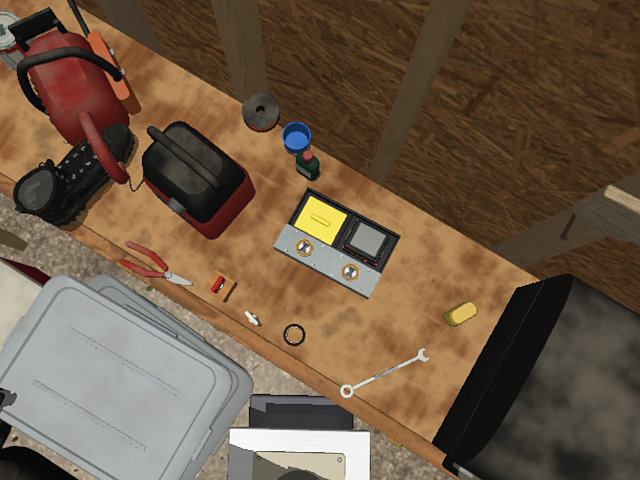

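The pack (grey top) is in the right bay, top view (365,240), so its keyhole is the right one at about (350,271). The cover is on the left at (320,218), with the left keyhole at (305,247). Two things are shaped like the key: the red head in the wooden block (top 218,285; side 390,306) and the white one (top 252,318; side 420,288). The red one in the wooden block fits the description. I'll confirm it in an enlarged crop.

```bash
python3 - <<'E'
import pickle,cv2,numpy as np
t=pickle.load(open("top0.pkl","rb"))["pixels"];s=pickle.load(open("side0.pkl","rb"))["pixels"]
r=lambda a,x,y,w,h,k:cv2.resize(a[y:y+h,x:x+w],None,fx=k,fy=k,interpolation=cv2.INTER_CUBIC)
a=np.vstack([np.hstack([r(t,190,260,80,60,5),r(s,365,270,80,60,5)]),np.hstack([r(t,270,180,133,100,3)[:300,:399],np.zeros((300,1,3),np.uint8),r(s,300,190,100,75,4)])])
cv2.imwrite("pics/crop1.png",a);print(a.shape)
E
```

```text
(600, 800, 3)
```

View pics/crop1.png

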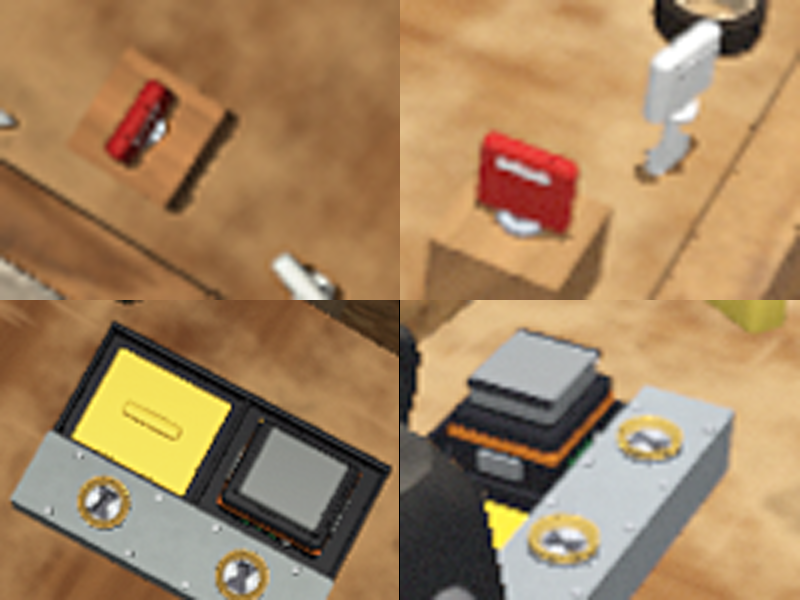

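The crop confirms it. The red-headed key stands in the wooden block (its head runs along the top crop from (155,90) to (118,155)). The white one stands alone on the bench. Bottom left shows the pack's bay and its keyhole ring, the right one. Next I'll measure.

```bash
cat > meas.py <<'E'
from h import *
import pickle
T=pickle.load(open("top0.pkl","rb"));S=pickle.load(open("side0.pkl","rb"))
def mask(s,box,lo,hi,k=4):
    x,y,w,h=box; im=cv2.resize(s["pixels"][y:y+h,x:x+w],None,fx=k,fy=k,interpolation=cv2.INTER_CUBIC)
    hsv=cv2.cvtColor(im,cv2.COLOR_BGR2HSV); m=cv2.inRange(hsv,lo,hi); return m,hsv
def up(p,box,k=4): return (np.asarray(p,float)+.5)/k-.5+np.array(box[:2])
def ring(s,box):
    m,_=mask(s,box,(18,100,60),(35,255,255))
    c=max(cv2.findContours(m,cv2.RETR_EXTERNAL,cv2.CHAIN_APPROX_NONE)[0],key=cv2.contourArea)
    e=cv2.fitEllipse(cv2.convexHull(c)); return up(e[0],box),np.array(e[1])/4,e[2]
if __name__=="__main__":
    P={}
    for n,bt,bs in(("L",(290,236,30,24),(326,238,32,24)),("R",(336,260,30,24),(350,214,26,22))):
        a=ring(T,bt);b=ring(S,bs);P[n],g=tri(ray(T,*a[0]),ray(S,*b[0]));print(n,a,b,P[n].round(4),g.round(4))
        for s,q in((T,a),(S,b)):print("  at z=.056",onz(s,*q[0],.056).round(4))
    d=P["L"]-P["R"];print("dist",np.linalg.norm(d),"dock yaw",np.degrees(np.arctan2(-d[0],d[1])))
    for n,s,box in(("T",T,(205,270,30,30)),("S",S,(375,290,35,32))):
        m,h=mask(s,box,(0,150,60),(8,255,255),8);m2,_=mask(s,box,(172,150,60),(180,255,255),8);m|=m2
        c=max(cv2.findContours(m,cv2.RETR_EXTERNAL,cv2.CHAIN_APPROX_NONE)[0],key=cv2.contourArea)
        r=cv2.minAreaRect(c);print(n,"rect",up(r[0],box,8),np.array(r[1])/8,r[2])
        for e in(.03,.02):
            p=cv2.approxPolyDP(cv2.convexHull(c),e*cv2.arcLength(c,True),True)[:,0];print(up(p,box,8).round(1).tolist())
        im=cv2.resize(s["pixels"][box[1]:box[1]+box[3],box[0]:box[0]+box[2]],None,fx=12,fy=12,interpolation=cv2.INTER_CUBIC)
        cv2.imwrite(f"pics/k{n}.png",im)
    a=cv2.imread("pics/kT.png");b=cv2.imread("pics/kS.png");b=cv2.copyMakeBorder(b,0,0,0,0,0);H=max(a.shape[0],b.shape[0])
    f=lambda i:cv2.copyMakeBorder(i,0,H-i.shape[0],0,0,cv2.BORDER_CONSTANT);cv2.imwrite("pics/k.png",np.hstack([f(a),f(b)]))
E
python3 meas.py
```

```text
L (array([304.03533077, 246.92978668]), array([17.35443115, 17.59052467]), 160.3650360107422) (array([340.58933735, 249.22326756]), array([11.94733047, 17.71974945]), 92.42745208740234) [0.5589 0.0027 0.0531] 0.0009
  at z=.056 [0.5588 0.0026 0.056 ]
  at z=.056 [0.5586 0.0069 0.056 ]
R (array([350.14651489, 271.56898308]), array([17.53746986, 17.64378738]), 91.89244079589844) (array([361.93017387, 224.03440094]), array([10.46051598, 16.10393906]), 95.29635620117188) [ 0.5049 -0.1046  0.0527] 0.0008
  at z=.056 [ 0.5049 -0.1044  0.056 ]
  at z=.056 [ 0.505  -0.0993  0.056 ]
dist 0.12009879610497512 dock yaw -26.725446059750997
T rect [217.38461494 283.98557854] [ 6.76040936 17.81974602] 33.690067291259766
[[220.6, 275.4], [224.1, 279.7], [216.9, 290.6], [212.8, 291.6], [210.6, 288.6]]
[[220.6, 275.4], [224.1, 279.7], [216.9, 290.6], [212.8, 291.6], [210.6, 288.6]]
S rect [389.78094006 305.93440437] [22.19964409 14.95736408] 20.85445785522461
[[381.8, 296.4], [399.7, 302.3], [397.6, 315.8], [380.2, 309.7]]
[[381.8, 296.4], [399.7, 302.3], [397.6, 315.8], [380.2, 309.7]]
```

View pics/k.png

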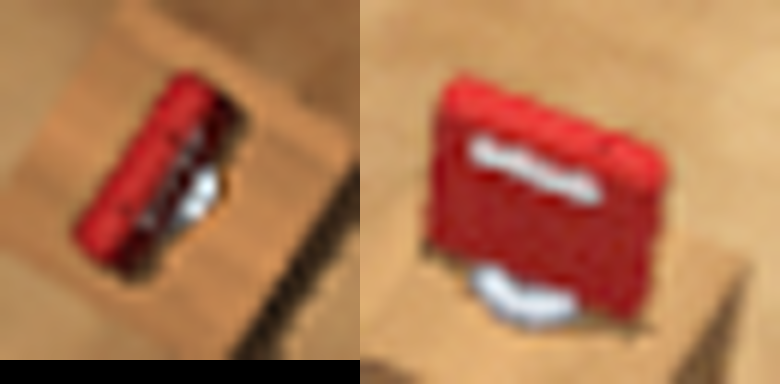

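Left panel: the head's top face is centred near (146,167), with ends at (93,248) and (200,83). Right panel: the top face is centred near (553,127), with the face below it and the flange under that. I'll triangulate these.

```bash
python3 - <<'E'
from meas import *
t=lambda x,y:(205+x/12-.46,270+y/12-.46)
s=lambda x,y:(375+(x-360)/12-.46,290+y/12-.46)
for n,a,b in(("c",(146,167),(553,127)),("e1 far",(200,83),(450,84)),("e2 near",(93,248),(660,165))):
    p,g=tri(ray(T,*t(*a)),ray(S,*s(*b)));print(n,p.round(4),g.round(4),onz(T,*t(*a),.078).round(4),onz(S,*s(*b),.078).round(4))
A=onz(T,*t(200,83),.078)-onz(T,*t(93,248),.078);print("blade yaw",np.degrees(np.arctan2(A[1],A[0])),np.linalg.norm(A))
A=onz(S,*s(450,84),.078)-onz(S,*s(660,165),.078);print("blade yaw side",np.degrees(np.arctan2(A[1],A[0])),np.linalg.norm(A))
E
```

```text
c [0.4669 0.1951 0.0761] 0.0002 [0.4668 0.1948 0.078 ] [0.4672 0.1972 0.078 ]
e1 far [0.4827 0.1859 0.0765] 0.0005 [0.4828 0.1856 0.078 ] [0.4827 0.1877 0.078 ]
e2 near [0.4512 0.204  0.0767] 0.0008 [0.4515 0.2037 0.078 ] [0.4512 0.2055 0.078 ]
blade yaw -30.039649170666955 0.03612804224159721
blade yaw side -29.502782267609636 0.03622922248248538
```

The key's head is at (0.467, 0.195), top at about 0.077, blade yaw −30°. The dock yaw is −26.7° and the right ring is at (0.505, −0.1045). The tool needs yaw 150° to grip, so I'm moving over the key.

Emit:
drive_tool([
  [[0, 0, 0, 0, 0, 0.145, 0.45], [-0.8, -0.48, 0, 0, 0, 0, 0.45], [-0.8, -0.48, 0, 0, 0, 0, 0.45], [-0.8, -0.48, 0, 0, 0, 0, 0.45], [-0.8, -0.48, 0, 0, 0, 0, 0.45], [-0.8, -0.48, 0, 0, 0, 0, 0.45], [-0.8, -0.48, 0, 0, 0, 0, 0.45], [-0.8, -0.48, 0, 0, 0, 0, 0.45], [-0.8, -0.48, 0, 0, 0, 0, 0.45], [-0.8, -0.48, 0, 0, 0, 0, 0.45]],
])

```text
clock: 1.1
ee_pos: [0.4037, 0.3087, 0.2053]
orientation: [-180.0, -0.0, 150.0]
force: [0.1, 0.0, 0.2]
width: 0.0422
grip_force: 0.0
```

```bash
cat > d.py <<'E'
# python3 d.py x y z yaw : remaining shift in tool units (40mm), tilt-free turn
import sys
from h import *
from scipy.spatial.transform import Rotation as Ro
def delta(x,y,z,yaw,roll=180.,pitch=0.):
    o=get_obs();R=Ro.from_euler("xyz",o["orientation"],degrees=True);W=Ro.from_euler("xyz",[roll,pitch,yaw],degrees=True)
    print("t",round(float(o["clock"]),2),"pos",np.round(o["ee_pos"],4),"rpy",np.round(o["orientation"],2),"F",np.round(o["force"],1),"M",np.round(o["moment"],2),"w",round(float(o["width"]),4))
    print("shift",(R.inv().apply(np.array([x,y,z])-o["ee_pos"])/.04).round(3),"turn",(R.inv()*W).as_rotvec().round(4))
if __name__=="__main__": delta(*map(float,sys.argv[1:]))
E
python3 d.py .467 .195 .12 150
```

```text
t 1.1 pos [0.4037 0.3087 0.2053] rpy [-1.7997e+02 -1.0000e-02  1.5000e+02] F [0.1 0.  0.2] M [-0.01 -0.03 -0.02] w 0.0422
shift [-2.793 -1.669  2.132] turn [-0.0005 -0.0002 -0.0001]
```

Emit:
drive_tool([
  [[-0.8, -0.48, 0, 0, 0, 0, 0.45], [-0.8, -0.48, 0, 0, 0, 0, 0.45], [-0.6, -0.36, 0, 0, 0, 0, 0.45], [-0.3, -0.18, 0.5, 0, 0, 0, 0.45], [0, 0, 0.8, 0, 0, 0, 0.45], [0, 0, 0.7, 0, 0, 0, 0.45], [0, 0, 0, 0, 0, 0, 0.45], [0, 0, 0, 0, 0, 0, 0.45]],
])

```text
clock: 1.9
ee_pos: [0.4597, 0.2082, 0.1255]
orientation: [-179.9, -0.0, 150.0]
force: [0.7, 0.2, 0.5]
width: 0.0419
grip_force: 0.0
```

```bash
python3 d.py .467 .195 .047 150;  python3 - <<'E'
from h import *
import pickle
for n in("side","top"):
    s=snapshot(n); pickle.dump(s,open(n+"1.pkl","wb"))
    if n=="side":
        c=s["pixels"][215:335,320:480];cv2.imwrite("pics/a.png",cv2.resize(c,None,fx=5,fy=5,interpolation=cv2.INTER_CUBIC))
E
```

```text
t 1.9 pos [0.4597 0.2082 0.1255] rpy [-1.7994e+02 -4.0000e-02  1.4999e+02] F [0.7 0.2 0.5] M [-0.01 -0.02  0.04] w 0.0419
shift [-0.325 -0.193  1.962] turn [-0.001  -0.0006 -0.0001]
```

View pics/a.png

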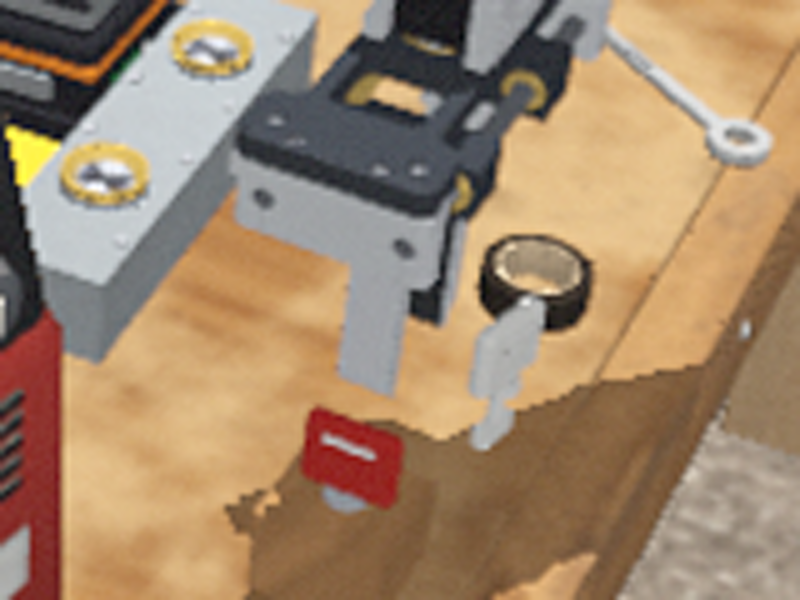

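The fingers are pointing down above the red key at crop (352,455), aligned with its head, about 15 mm short. Closing that gap and going down.

Emit:
drive_tool([
  [[-0.33, -0.19, 0, 0, 0, 0, 0.45], [0, 0, 0.3, 0, 0, 0, 0.45], [0, 0, 0.5, 0, 0, 0, 0.45], [0, 0, 0.5, 0, 0, 0, 0.45], [0, 0, 0.4, 0, 0, 0, 0.45], [0, 0, 0.25, 0, 0, 0, 0.45], [0, 0, 0, 0, 0, 0, 0.45]],
])

```text
clock: 2.7
ee_pos: [0.4667, 0.1952, 0.0465]
orientation: [-179.9, -0.1, 150.0]
force: [-0.5, -1.0, -0.4]
width: 0.0424
grip_force: 0.0
```

```bash
python3 d.py .467 .195 .047 150
```

```text
t 2.7 pos [0.4667 0.1952 0.0465] rpy [-1.7992e+02 -7.0000e-02  1.5000e+02] F [-0.5 -1.  -0.4] M [-0.02  0.03  0.03] w 0.0424
shift [-0.009 -0.001 -0.013] turn [-0.0014 -0.0013  0.0001]
```

Emit:
drive_tool([
  [[0, 0, 0, 0, 0, 0, 0.05], [0, 0, 0, 0, 0, 0, 0.05], [0, 0, 0, 0, 0, 0, 0.05], [0, 0, 0, 0, 0, 0, 0.05], [0, 0, 0, 0, 0, 0, 0.05], [0, 0, 0, 0, 0, 0, 0.05], [0, 0, 0, 0, 0, 0, 0.05], [0, 0, 0, 0, 0, 0, 0.05]],
], squeeze=20)

```text
clock: 3.5
ee_pos: [0.4679, 0.1953, 0.0479]
orientation: [180.0, 0.0, 150.0]
force: [0.3, -1.1, 6.2]
width: 0.0096
grip_force: 20.0
```

```bash
python3 d.py .467 .195 .047 150
```

```text
t 3.5 pos [0.4679 0.1953 0.0479] rpy [1.7996e+02 2.0000e-02 1.4999e+02] F [ 0.3 -1.1  6.2] M [-0.02  0.18 -0.  ] w 0.0096
shift [ 0.015 -0.016  0.022] turn [ 0.0007  0.0004 -0.0002]
```

Emit:
drive_tool([
  [[0, 0, 0, 0, 0, 0, 0.05], [0, 0, 0, 0, 0, 0, 0.05], [0, 0, -0.15, 0, 0, 0, 0.05], [0, 0, -0.3, 0, 0, 0, 0.05], [0, 0, -0.4, 0, 0, 0, 0.05], [0, 0, -0.4, 0, 0, 0, 0.05], [0, 0, -0.4, 0, 0, 0, 0.05], [0, 0, -0.4, 0, 0, 0, 0.05], [0, 0, -0.15, 0, 0, 0, 0.05], [0, 0, 0, 0, 0, 0, 0.05]],
], squeeze=50)

```text
clock: 4.5
ee_pos: [0.4679, 0.1952, 0.1365]
orientation: [179.9, 0.1, 150.0]
force: [-0.7, 0.3, -0.7]
width: 0.0098
grip_force: 50.0
```

```bash
python3 d.py .505 -.1045 .13 153.3; python3 - <<'E'
from h import *
import pickle
o=[]
for n,(x,y) in(("side",(340,220)),("top",(180,245))):
    s=snapshot(n); pickle.dump(s,open(n+"2.pkl","wb"))
    o.append(cv2.resize(s["pixels"][y:y+100,x:x+80],None,fx=5,fy=5,interpolation=cv2.INTER_CUBIC))
cv2.imwrite("pics/b.png",np.hstack(o))
E
```

```text
t 4.5 pos [0.4679 0.1952 0.1365] rpy [1.7992e+02 6.0000e-02 1.4998e+02] F [-0.7  0.3 -0.7] M [0.02 0.01 0.02] w 0.0098
shift [-4.55  -6.024  0.159] turn [ 0.0014  0.0011 -0.0579]
```

View pics/b.png

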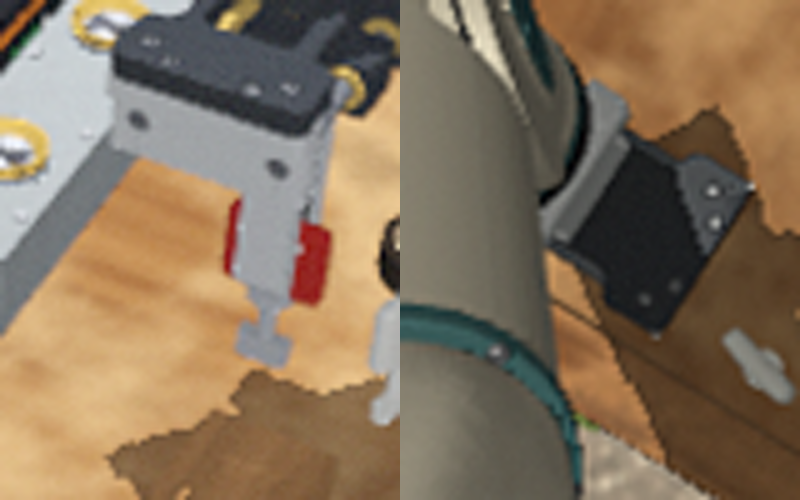

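The side crop shows the key hanging straight in the fingers, shank at (263,310) and blade bottom at (264,356). Its head sits about 1 mm towards tool +x. Now I'm carrying it to the right keyhole.

Emit:
drive_tool([
  [[-0.3, -0.4, 0, 0, 0, 0, 0.05], [-0.5, -0.66, 0, 0, 0, 0, 0.05], [-0.6, -0.8, 0, 0, 0, 0, 0.05], [-0.6, -0.8, 0, 0, 0, 0, 0.05], [-0.6, -0.8, 0, 0, 0, 0, 0.05], [-0.6, -0.8, 0, 0, 0, 0, 0.05], [-0.5, -0.66, 0, 0, 0, 0, 0.05], [-0.4, -0.53, 0, 0, 0, 0, 0.05], [-0.3, -0.4, 0, 0, 0, -0.058, 0.05], [0, 0, 0, 0, 0, 0, 0.05]],
])

```text
clock: 5.6
ee_pos: [0.5022, -0.099, 0.1346]
orientation: [-179.9, -0.0, 153.0]
force: [-0.4, 0.2, -0.6]
width: 0.0098
grip_force: 50.0
```

```bash
python3 d.py .506 -.105 .105 153.3
```

```text
t 5.6 pos [ 0.5022 -0.099   0.1346] rpy [-1.7990e+02 -4.0000e-02  1.5302e+02] F [-0.4  0.2 -0.6] M [ 0.01 -0.09  0.01] w 0.0098
shift [-0.152 -0.089  0.74 ] turn [-0.0018 -0.0006 -0.0048]
```

Emit:
drive_tool([
  [[-0.15, -0.09, 0, 0, 0, -0.005, 0.05], [0, 0, 0.4, 0, 0, 0, 0.05], [0, 0, 0.3, 0, 0, 0, 0.05], [0, 0, 0, 0, 0, 0, 0.05], [0, 0, 0, 0, 0, 0, 0.05]],
])

```text
clock: 6.1
ee_pos: [0.5063, -0.1006, 0.1071]
orientation: [-180.0, -0.1, 153.7]
force: [0.6, 0.6, -0.3]
width: 0.0094
grip_force: 50.0
```

```bash
python3 d.py .506 -.105 .105 153.3; python3 - <<'E'
from h import *
import pickle
o=[]
from meas import T,S
for n,(x,y) in(("side",(325,180)),("top",(320,230))):
    s=snapshot(n); pickle.dump(s,open(n+"3.pkl","wb"))
    o.append(cv2.resize(s["pixels"][y:y+75,x:x+50],None,fx=8,fy=8,interpolation=cv2.INTER_CUBIC))
cv2.imwrite("pics/c.png",np.hstack(o))
E
```

```text
t 6.1 pos [ 0.5063 -0.1006  0.1071] rpy [-1.7999e+02 -7.0000e-02  1.5366e+02] F [ 0.6  0.6 -0.3] M [0.03 0.02 0.06] w 0.0094
shift [-0.041 -0.103  0.053] turn [-0.0001 -0.0012  0.0063]
```

View pics/c.png

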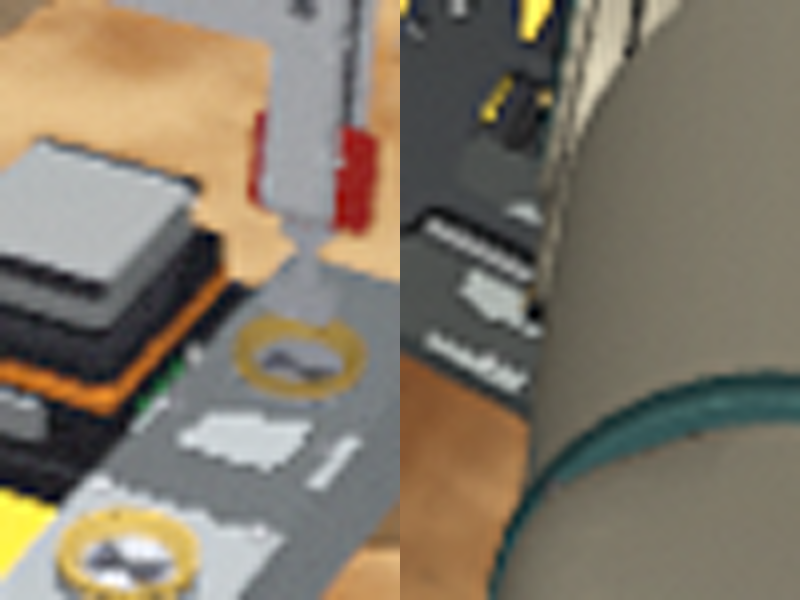

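The side crop shows the blade tip at about (302,320), right above the ring centred at (300,357). It is level in world x and needs about 3 mm more in −y. I'll correct that and go down gently.

Emit:
drive_tool([
  [[-0.03, -0.075, 0, 0, 0, 0.006, 0.05], [0, 0, 0, 0, 0, 0, 0.05], [0, 0, 0, 0, 0, 0, 0.05]],
])

```text
clock: 6.5
ee_pos: [0.5065, -0.1049, 0.1078]
orientation: [180.0, 0.0, 153.2]
force: [-0.1, 0.1, -0.5]
width: 0.0097
grip_force: 50.0
```

```bash
python3 d.py .506 -.104 .090 153.3
```

```text
t 6.5 pos [ 0.5065 -0.1049  0.1078] rpy [1.7999e+02 3.0000e-02 1.5323e+02] F [-0.1  0.1 -0.5] M [-0.01 -0.05  0.  ] w 0.0097
shift [0.022 0.015 0.444] turn [ 0.0001  0.0005 -0.0013]
```

Emit:
drive_tool([
  [[0.02, 0.015, 0.15, 0, 0, 0, 0.05], [0, 0, 0.15, 0, 0, 0, 0.05], [0, 0, 0.1, 0, 0, 0, 0.05], [0, 0, 0.05, 0, 0, 0, 0.05], [0, 0, 0, 0, 0, 0, 0.05]],
])

```text
clock: 7.0
ee_pos: [0.5056, -0.1037, 0.0889]
orientation: [-180.0, -0.1, 153.3]
force: [-0.3, 0.5, -0.3]
width: 0.0096
grip_force: 50.0
```

```bash
python3 d.py .506 -.104 .083 153.3
```

```text
t 7.0 pos [ 0.5056 -0.1037  0.0889] rpy [-1.7998e+02 -6.0000e-02  1.5325e+02] F [-0.3  0.5 -0.3] M [-0.01 -0.05 -0.01] w 0.0096
shift [-0.013 -0.001  0.148] turn [-0.0003 -0.001  -0.0008]
```

No contact yet. Continuing slowly.

Emit:
drive_tool([
  [[-0.01, 0, 0.03, 0, 0, 0, 0.05], [0, 0, 0.03, 0, 0, 0, 0.05], [0, 0, 0.03, 0, 0, 0, 0.05], [0, 0, 0, 0, 0, 0, 0.05]],
])

```text
clock: 7.4
ee_pos: [0.5062, -0.104, 0.0858]
orientation: [-180.0, -0.0, 153.3]
force: [-0.7, -0.4, 0.2]
width: 0.0098
grip_force: 50.0
```

Emit:
drive_tool([
  [[0, 0, 0.03, 0, 0, 0, 0.05], [0, 0, 0.03, 0, 0, 0, 0.05], [0, 0, 0, 0, 0, 0, 0.05]],
])

```text
clock: 7.7
ee_pos: [0.5061, -0.1039, 0.0833]
orientation: [-180.0, -0.0, 153.3]
force: [0.2, -0.9, -1.3]
width: 0.0096
grip_force: 50.0
```

```bash
python3 d.py .506 -.104 .083 153.3
```

```text
t 7.7 pos [ 0.5061 -0.1039  0.0833] rpy [-1.8000e+02 -2.0000e-02  1.5326e+02] F [ 0.2 -0.9 -1.3] M [-0.01  0.01 -0.06] w 0.0096
shift [ 0.002 -0.003  0.008] turn [-0.0001 -0.0003 -0.0008]
```

Emit:
drive_tool([
  [[0, 0, 0.03, 0, 0, 0, 0.05], [0, 0, 0.03, 0, 0, 0, 0.05], [0, 0, 0, 0, 0, 0, 0.05]],
])

```text
clock: 8.0
ee_pos: [0.5066, -0.104, 0.0819]
orientation: [180.0, 0.0, 153.3]
force: [-1.2, 0.0, 8.5]
width: 0.0097
grip_force: 50.0
```

Emit:
drive_tool([
  [[0, 0, 0.03, 0, 0, 0, 0.05], [0, 0, 0, 0, 0, 0, 0.05]],
])

```text
clock: 8.2
ee_pos: [0.5068, -0.104, 0.0813]
orientation: [180.0, 0.1, 153.2]
force: [-1.5, 1.3, 13.2]
width: 0.0093
grip_force: 50.0
```

```bash
python3 d.py .506 -.104 .083 153.3
```

```text
t 8.2 pos [ 0.5068 -0.104   0.0813] rpy [1.7997e+02 7.0000e-02 1.5325e+02] F [-1.5  1.3 13.2] M [0.26 0.71 0.04] w 0.0093
shift [ 0.018 -0.008 -0.042] turn [ 0.0006  0.0012 -0.0009]
```

The tip rests on the barrel at the expected depth. I'll ease the push and rock counterclockwise (seen from above), since the right barrel is stuck at −0.16 to −0.34 rad.

Emit:
drive_tool([
  [[0, 0, -0.02, 0, 0, -0.04, 0.05], [0, 0, 0, 0, 0, -0.04, 0.05], [0, 0, 0, 0, 0, -0.04, 0.05], [0, 0, 0, 0, 0, -0.04, 0.05]],
])

```text
clock: 8.6
ee_pos: [0.5071, -0.1038, 0.0815]
orientation: [180.0, 0.1, 162.5]
force: [-0.7, -0.7, -1.2]
width: 0.01
grip_force: 50.0
```

Emit:
drive_tool([
  [[0, 0, 0, 0, 0, -0.03, 0.05], [0, 0, 0, 0, 0, 0, 0.05]],
])

```text
clock: 8.8
ee_pos: [0.5063, -0.1041, 0.0806]
orientation: [180.0, 0.0, 164.2]
force: [0.8, -0.8, 0.2]
width: 0.0098
grip_force: 50.0
```

Emit:
drive_tool([
  [[0, 0, 0, 0, 0, -0.03, 0.05], [0, 0, 0, 0, 0, 0, 0.05]],
])

```text
clock: 9.0
ee_pos: [0.5061, -0.104, 0.0805]
orientation: [-180.0, -0.0, 165.9]
force: [-0.0, 0.2, -1.0]
width: 0.0099
grip_force: 50.0
```

Emit:
drive_tool([
  [[0, 0, 0, 0, 0, -0.03, 0.05], [0, 0, 0, 0, 0, 0, 0.05]],
])

```text
clock: 9.2
ee_pos: [0.506, -0.1039, 0.0805]
orientation: [180.0, -0.0, 167.6]
force: [0.1, -0.3, -0.7]
width: 0.0094
grip_force: 50.0
```

```bash
python3 d.py .506 -.104 .081 153.3
```

```text
t 9.2 pos [ 0.506  -0.1039  0.0805] rpy [ 1.8000e+02 -4.0000e-02  1.6763e+02] F [ 0.1 -0.3 -0.7] M [-0.06  0.05 -0.  ] w 0.0094
shift [-0.001 -0.002 -0.013] turn [-1.000e-04 -7.000e-04  2.501e-01]
```

The force dropped to zero as the key sank, so it has found the slot. Pushing down.

Emit:
drive_tool([
  [[0, 0, 0.05, 0, 0, 0, 0.05], [0, 0, 0.05, 0, 0, 0, 0.05], [0, 0, 0, 0, 0, 0, 0.05]],
])

```text
clock: 9.5
ee_pos: [0.506, -0.1039, 0.0763]
orientation: [-180.0, -0.0, 167.6]
force: [0.3, -0.6, -0.1]
width: 0.0098
grip_force: 50.0
```

Emit:
drive_tool([
  [[0, 0, 0.04, 0, 0, 0, 0.05], [0, 0, 0.02, 0, 0, 0, 0.05], [0, 0, 0, 0, 0, 0, 0.05]],
])

```text
clock: 9.8
ee_pos: [0.5062, -0.104, 0.0741]
orientation: [-180.0, -0.0, 167.6]
force: [-0.0, -0.3, -1.1]
width: 0.0097
grip_force: 50.0
```

```bash
python3 d.py .506 -.104 .068 153.3
```

```text
t 9.8 pos [ 0.5062 -0.104   0.0741] rpy [-1.8000e+02 -1.0000e-02  1.6757e+02] F [-0.  -0.3 -1.1] M [-0.05  0.01 -0.06] w 0.0097
shift [ 0.004 -0.002  0.153] turn [-0.     -0.0003  0.2491]
```

Emit:
drive_tool([
  [[0, 0, 0.05, 0, 0, 0, 0.05], [0, 0, 0.04, 0, 0, 0, 0.05], [0, 0, 0, 0, 0, 0, 0.05]],
])

```text
clock: 10.1
ee_pos: [0.5061, -0.104, 0.0704]
orientation: [-180.0, -0.0, 167.6]
force: [0.2, -0.3, -1.4]
width: 0.0098
grip_force: 50.0
```

Emit:
drive_tool([
  [[0, 0, 0.03, 0, 0, 0, 0.05], [0, 0, 0.03, 0, 0, 0, 0.05], [0, 0, 0, 0, 0, 0, 0.05]],
])

```text
clock: 10.4
ee_pos: [0.5063, -0.1041, 0.0688]
orientation: [-180.0, 0.0, 167.6]
force: [-0.6, -0.5, 6.0]
width: 0.0097
grip_force: 50.0
```

```bash
python3 d.py .506 -.104 .068 153.3
```

```text
t 10.4 pos [ 0.5063 -0.1041  0.0688] rpy [-1.7999e+02  2.0000e-02  1.6757e+02] F [-0.6 -0.5  6. ] M [-0.09  0.41 -0.01] w 0.0097
shift [0.009 0.    0.021] turn [-1.000e-04  3.000e-04  2.491e-01]
```

The key is seated: 13 mm below the first stop, with 6 N back from the floor. Turning clockwise.

Emit:
drive_tool([
  [[0, 0, 0, 0, 0, 0.05, 0.05], [0, 0, 0, 0, 0, 0.1, 0.05], [0, 0, 0, 0, 0, 0.1, 0.05], [0, 0, 0, 0, 0, 0.1, 0.05], [0, 0, 0, 0, 0, 0.1, 0.05], [0, 0, 0, 0, 0, 0.1, 0.05], [0, 0, 0, 0, 0, 0.1, 0.05], [0, 0, 0, 0, 0, 0.05, 0.05], [0, 0, 0, 0, 0, 0, 0.05]],
], squeeze=55)

```text
clock: 11.3
ee_pos: [0.506, -0.1046, 0.0688]
orientation: [-180.0, 0.0, 127.4]
force: [-1.5, -1.3, 6.3]
width: 0.0094
grip_force: 55.0
```

```bash
python3 d.py .506 -.104 .068 63.3
```

```text
t 11.3 pos [ 0.506  -0.1046  0.0688] rpy [-1.7996e+02  4.0000e-02  1.2740e+02] F [-1.5 -1.3  6.3] M [-0.5   0.58  0.04] w 0.0094
shift [0.013 0.009 0.021] turn [-2.0000e-04  9.0000e-04  1.1187e+00]
```

Emit:
drive_tool([
  [[0, 0, 0, 0, 0, 0.1, 0.05], [0, 0, 0, 0, 0, 0.12, 0.05], [0, 0, 0, 0, 0, 0.12, 0.05], [0, 0, 0, 0, 0, 0.12, 0.05], [0, 0, 0, 0, 0, 0.12, 0.05], [0, 0, 0, 0, 0, 0.12, 0.05], [0, 0, 0, 0, 0, 0.12, 0.05], [0, 0, 0, 0, 0, 0.12, 0.05], [0, 0, 0, 0, 0, 0.06, 0.05], [0, 0, 0, 0, 0, 0, 0.05]],
])

```text
clock: 12.3
ee_pos: [0.5059, -0.1047, 0.0688]
orientation: [180.0, 0.1, 70.1]
force: [-3.3, -1.1, 6.9]
width: 0.0101
grip_force: 55.0
```

```bash
python3 d.py .506 -.104 .068 63.3
```

```text
t 12.3 pos [ 0.5059 -0.1047  0.0688] rpy [1.7999e+02 5.0000e-02 7.0110e+01] F [-3.3 -1.1  6.9] M [-0.49  0.71  0.11] w 0.0101
shift [ 0.017 -0.004  0.02 ] turn [0.0002 0.0009 0.1189]
```

Emit:
drive_tool([
  [[0, 0, 0, 0, 0, 0.06, 0.05], [0, 0, 0, 0, 0, 0.06, 0.05], [0, 0, 0, 0, 0, 0, 0.05]],
])

```text
clock: 12.6
ee_pos: [0.5059, -0.1047, 0.0688]
orientation: [180.0, 0.0, 63.2]
force: [-2.3, -0.8, 6.0]
width: 0.0095
grip_force: 55.0
```

```bash
python3 d.py .506 -.104 .068 63.3
```

```text
t 12.6 pos [ 0.5059 -0.1047  0.0688] rpy [1.7999e+02 4.0000e-02 6.3240e+01] F [-2.3 -0.8  6. ] M [-0.43  0.8   0.15] w 0.0095
shift [ 0.016 -0.006  0.021] turn [ 0.0002  0.0008 -0.0011]
```

Emit:
drive_tool([
  [[0, 0, 0, 0, 0, 0.05, 0.05], [0, 0, 0, 0, 0, 0, 0.05]],
])

```text
clock: 12.8
ee_pos: [0.5059, -0.1047, 0.0688]
orientation: [180.0, 0.0, 60.4]
force: [-2.6, -1.7, 7.1]
width: 0.0096
grip_force: 55.0
```

```bash
python3 d.py .506 -.104 .068 63.3
```

```text
t 12.8 pos [ 0.5059 -0.1047  0.0688] rpy [1.7999e+02 4.0000e-02 6.0390e+01] F [-2.6 -1.7  7.1] M [-0.43  0.8   0.14] w 0.0096
shift [ 0.016 -0.006  0.02 ] turn [ 0.0002  0.0007 -0.0507]
```

Emit:
drive_tool([
  [[0, 0, 0, 0, 0, 0.05, 0.05], [0, 0, 0, 0, 0, 0, 0.05]],
])

```text
clock: 13.0
ee_pos: [0.5059, -0.1047, 0.0688]
orientation: [180.0, 0.0, 57.5]
force: [-2.4, -1.4, 7.1]
width: 0.0096
grip_force: 55.0
```

```bash
python3 d.py .506 -.104 .068 63.3
```

```text
t 13.0 pos [ 0.5059 -0.1047  0.0688] rpy [1.7999e+02 4.0000e-02 5.7530e+01] F [-2.4 -1.4  7.1] M [-0.43  0.76  0.15] w 0.0096
shift [ 0.016 -0.007  0.021] turn [ 0.0002  0.0007 -0.1007]
```

Emit:
drive_tool([
  [[0, 0, 0, 0, 0, 0.05, 0.05], [0, 0, 0, 0, 0, 0, 0.05]],
])

```text
clock: 13.2
ee_pos: [0.5059, -0.1047, 0.0688]
orientation: [180.0, 0.0, 54.7]
force: [-2.6, -0.4, 7.1]
width: 0.0096
grip_force: 55.0
```

```bash
python3 d.py .506 -.104 .068 63.3
```

```text
t 13.2 pos [ 0.5059 -0.1047  0.0688] rpy [1.7999e+02 4.0000e-02 5.4670e+01] F [-2.6 -0.4  7.1] M [-0.43  0.76  0.17] w 0.0096
shift [ 0.015 -0.007  0.02 ] turn [ 0.0002  0.0007 -0.1506]
```

Emit:
drive_tool([
  [[0, 0, 0, 0, 0, 0.05, 0.05], [0, 0, 0, 0, 0, 0, 0.05]],
])

```text
clock: 13.4
ee_pos: [0.5059, -0.1047, 0.0688]
orientation: [180.0, 0.1, 51.9]
force: [-2.2, -0.5, 7.0]
width: 0.0105
grip_force: 55.1
```

```bash
python3 d.py .506 -.104 .068 63.3
```

```text
t 13.4 pos [ 0.5059 -0.1047  0.0688] rpy [1.7998e+02 5.0000e-02 5.1880e+01] F [-2.2 -0.5  7. ] M [-0.48  0.85  0.51] w 0.0105
shift [ 0.015 -0.008  0.02 ] turn [ 0.0002  0.0009 -0.1993]
```

The turning moment jumped from 0.17 to 0.51 N m, so the key is at the stop (the extra 0.2 rad is slack in the slot). I'll hold for a moment and check.

Emit:
drive_tool([
  [[0, 0, 0, 0, 0, 0.01, 0.05], [0, 0, 0, 0, 0, 0, 0.05], [0, 0, 0, 0, 0, 0, 0.05], [0, 0, 0, 0, 0, 0, 0.05], [0, 0, 0, 0, 0, 0, 0.05]],
])

```text
clock: 13.9
ee_pos: [0.5059, -0.1047, 0.0688]
orientation: [180.0, 0.0, 51.4]
force: [-2.3, -1.7, 6.7]
width: 0.0095
grip_force: 55.1
```

```bash
python3 d.py .506 -.104 .068 63.3; python3 - <<'E'
from h import *
s=snapshot("side");cv2.imwrite("pics/e.png",cv2.resize(s["pixels"][160:310,290:490],None,fx=4,fy=4,interpolation=cv2.INTER_CUBIC))
E
```

```text
t 13.9 pos [ 0.5059 -0.1047  0.0688] rpy [1.7998e+02 5.0000e-02 5.1380e+01] F [-2.3 -1.7  6.7] M [-0.5   0.75  0.54] w 0.0095
shift [ 0.014 -0.009  0.02 ] turn [ 2.00e-04  8.00e-04 -2.08e-01]
```

View pics/e.png

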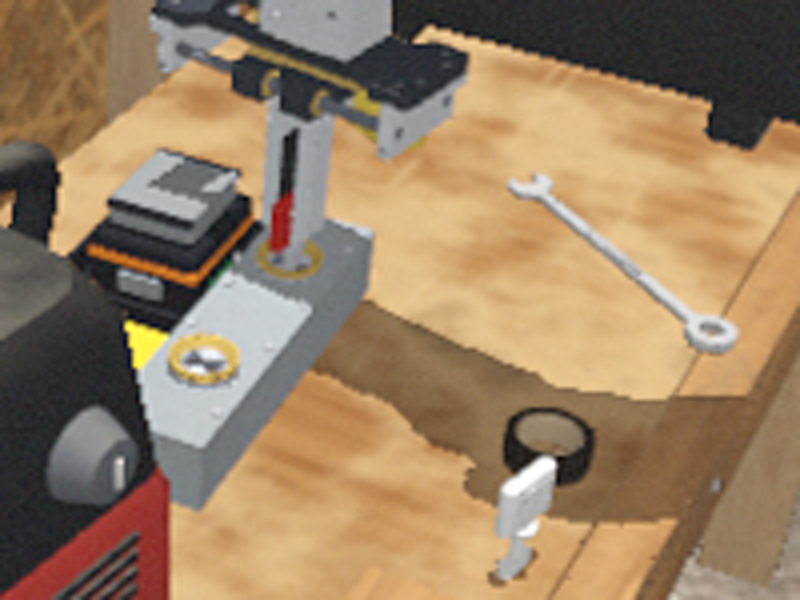

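The picture shows the key down in the right ring at (290,258), with its head turned edge-on. The pack at (170,230) and the white key are untouched. The key is still turned with steady moment and grip, so I'm handing in.

```bash
python3 -c "
from station import hand_in
print(hand_in())"
```

```text
the job is handed in; nothing more can be done
None
```

The job is handed in: the red key is fully home in the right keyhole, in front of the pack, and turned clockwise to its stop. The arm is still gripping it and holding it there; the pack did not move, and the key never went near the left keyhole.

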